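Free the ratchet pawl of a tilting pour stand and lower the panel level

TASK

Pick up the steel rod by its wooden handle, put it under the orange pawl of the tilting stand, throw the pawl back past upright with the rod (never with the fingers) and press it home against its rubber buffer with a steady push of about 10 N. Lay the rod back on its cork mat, then press the raised platform down slowly by its red bar onto its rubber-topped rest posts and hold it there for a second with a firm push of about 12 N, so that it beds. Be gentle, with never more than half as much again on the stand, do not touch the wet panel on the platform, and leave the other things where they are.

Things in the scene. Friction and masses are not known exactly. Their poses are not given: they have to be found in the camera images.
- stand: Fixed tilting pour stand of grey and dark steel. Origin on the table under the middle of its brass ratchet wheel; x: the level way the rod goes in, towards the pawl (about world +y, turned up to 0.25 rad either way); z up; y towards the platform's side. The platform lies at y 25 to 165 mm; base plates 12 mm high, from x -100 mm. Offsets below are in this frame, in mm.
- axle (a point): Middle of the brass ratchet wheel, at x 0, y 0, z 90. The axle runs along y. Wheel radius 40, 14 thick, ten teeth, fixed to the platform and turning with it.
- pivot (a point): Middle of the pawl's pivot (axis along y), at x 50, y 0, z 124. The stand's bracket here reaches up to z 128. Behind it the grey post of the pawl's rubber buffer stands at x 121 to 135, up to z 182; the buffer sticks out from it towards -x at z 172.
- ledge (a point): Middle of the outer edge of the grey ledge, on its flat top (x -90, y 0, z 122). The ledge pillar spans x -90 to -50, y -20 to 20, with 9 high ears along both side edges, 30 apart. The rod goes in over this edge along x, resting on the ledge, to get under the pawl's tab.
- tab (a point): Outer end of the orange pawl bar, middle of its underside. Engaged (joint 0) it is at x -70, y 0, z 134: a gap 12 high between ledge and bar, open towards -x. The bar is 16 wide, 8 thick; its flat underside runs 120 back to the pivot, 10 above the pivot's axis, save for a steel nose 50 from the pivot, hanging between the wheel's teeth.
- pawl (a joint): Pawl angle (rad): 0 engaged, lying level over the wheel; grows as the tab is lifted and swings up and over towards the stand's +x; pi/2 upright. Thrown back, it meets a rubber buffer on a set screw somewhere between 1.8 and 2.1, different each time: find it by feel. Its pivot is stiff: the pawl stays where it is left; it takes about 2 N at the tab to lift it. Engaged, it blocks the platform.
- platform (a joint): Platform angle (rad): 0 level; it starts raised by 0.50 to 0.75. It turns about the wheel's axle. The hinge is stiff (it stays where it is left); with the pawl thrown back, about 3 to 7 N down on the red bar lowers it, a little more when faster. It lands on the rest posts, set by hand to anywhere between about -0.03 and 0.03, different each time: find it by feel; there the force climbs steeply (tens of N in 2 mm).
- press_bar (a point): Middle of the red bar (round, 18 mm thick, 140 mm long, along the stand's y) at the raised edge of the plywood platform. Its axis is 215 mm from the axle; with the platform at angle a it is at x 215 cos a, y 95, z 90 + 215 sin a (mm, stand frame). Press on it from above.
- panel: Round wet resin panel, blue with purple rim, 140 mm across, 12 high, stuck on top of the platform: do not touch. Origin at the middle of its underside, 95 mm from the axle (its rim is 50 mm from the red bar's axis).
- rod_grip (a point): Centre of the rod's wooden handle, 80 long, 22 wide, 30 mm high, half-way up (15 mm above its underside); it lies flat on the mat. x axis along the rod towards its steel tip, z up. Take it here across its 22 mm width. The rod weighs about 90 g.
- rod_tip (a point): Round tip end of the steel rod: 115 mm ahead of the handle's centre, same height. The steel part is 8 mm thick and 75 mm long, in line with the middle of the handle.
- mat: Fixed cork mat, 270 x 110 x 4 mm, origin at the middle of its underside on the table, x along its length; the rod lies on it at the start and belongs there at the end.
- jar_green: Green pigment jar, 60 across, 58 mm high, origin under its middle. Bystander; leave it.
- jar_orange: Orange pigment jar, 60 across, 58 mm high, origin under its middle. Bystander; leave it.
- jar_black: Black pigment jar with white lid, 60 across, 58 mm high, origin under its middle. Bystander; leave it.
- cup: Clear mixing cup, 72 across, 85 mm high, origin under its middle. Bystander; leave it.
- spatula: Spatula lying on the table, about 0.25 m long. Bystander; leave it.
- brush: Brush lying on the table, about 0.2 m long. Bystander; leave it.
Not all that is in view belongs to the job. What is meant by the part that bears rod_grip is not purple or yellow, and is the larger of those in its own colour.

How it is judged:
On the way, in this order (a step that is already met when the one before it is completed fails the run):
1. the rod bears on the pawl and has lifted it clear of the wheel, the platform still raised (contact force between rod and pawl above 0.3 N and value of joint pawl above 0.3 rad and value of joint platform above 0.2 rad), for 0.04 s.
2. the pawl is thrown back past upright and pressed home against its buffer with the rod, steadily, with 6 to 16 N (value of joint pawl above 1.65 rad and value of joint platform above 0.2 rad and contact force between rod and pawl above 6 N and velocity of joint pawl below 0.1 rad/s), for 0.3 s.
3. the rod lies on its cork mat, let go, the platform still raised (x of rod_grip in the frame of mat between -0.135 and 0.135 m and y of rod_grip in the frame of mat between -0.055 and 0.055 m and height (world z) of rod_grip below 0.026 m and height (world z) of rod_tip below 0.035 m and contact force between the fingers and rod below 0.1 N and value of joint platform above 0.2 rad), for 0.2 s.
4. the platform is down on its posts and pressed home by the fingers, steadily, with 8 to 22 N (value of joint platform below 0.05 rad and contact force between the fingers and platform above 8 N and velocity of joint platform above -0.05 rad/s), for 0.3 s.
At the end, for the whole second after the job is handed in: The pawl is thrown back past upright (over 1.65 rad), the platform is down on its rest posts (under 0.05 rad), and the rod lies at rest flat on its cork mat (handle centre over the mat, at most 26 mm above the table; tip at most 35 mm) (value of joint pawl above 1.65 rad and value of joint platform below 0.05 rad and x of rod_grip in the frame of mat between -0.135 and 0.135 m and y of rod_grip in the frame of mat between -0.055 and 0.055 m and height (world z) of rod_grip below 0.026 m and height (world z) of rod_tip below 0.035 m and linear speed of rod below 0.02 m/s); the robot touches nothing.
It fails at once if fingers or arm touch the pawl, or anything touches the wet panel (contact force between any of the fingers, the arm and pawl above 0.5 N or contact force between any of the fingers, the arm, rod and panel above 0.2 N).
It fails at once if the rod is jabbed or strained against the stand: more than 16 N (contact force between rod and stand above 16 N).
It fails at once if the stand or its platform is leaned on by the hand or arm with more than 22 N (contact force between any of the fingers, the arm and stand above 22 N).
It fails at once if the platform is slammed: faster than 1 rad/s (velocity of joint platform below -1 rad/s).
It fails at once if a bystander is moved by more than 20 mm (distance of any of jar_green, jar_orange, jar_black, cup, spatula, brush from where it was at the start of the episode above 0.02 m).
It also fails if it takes over 72 s, if anything falls off the work surface, if the arm or the gripper's body presses on something with over 40 N, if the wrist force passes 120 N, or if a joint passes its speed limit or range.

ROBOT

A 6-joint arm with a two-finger parallel gripper is mounted at the origin on the work surface. World frame = base frame: x ahead of the robot, y to its left, z up, the work surface at z = 0. Lengths are in m, angles in rad, forces in N, time in s.
With the tool pointing down it reaches from about 0.25 to 0.775 m from the base axis. Payload 4 kg.
Tool frame: the origin (TCP) lies between the finger pads; the fingertips stand 14 mm ahead of it and the grasp point (between the pads) lies 5 mm behind it; z points along the fingers, y is the line along which they close (so a half turn about z gives the same grasp; the last joint's range is limited). The gripper opens to 94 mm and grips with 3 to 60 N. Pads are 16 mm wide; open, the fingers measure 119 mm over their backs; the gripper's body (75 mm by 177 mm) begins 78 mm behind the grasp point.
Start: joints at [1.243, 0.087, 1.371, -0, 1.684, -0.103], TCP at [0.123, 0.536, 0.22] pointing down, gripper open.
Joint ranges: [-3.1, 3.1], [-0.76, 2.03], [0.27, 2.55], [-1.08, 4.22], [0.17, 2.65], [-2.57, 2.57]. Speed limits (rad/s): [2.79, 2.79, 3.14, 3.14, 3.14, 3.14].

INTERFACE

Orientations are given as [roll, pitch, yaw] about the fixed x, y, z axes, in that order (R = Rz(yaw) Ry(pitch) Rx(roll)).
In Python, from bench import robot, snapshot gives the robot as it stands.
- The arm moves only by the tool carry_out, never from a script. Its argument "motion" is text: rows parted by semicolons, each of 4 numbers parted by spaces: the shift along the tool's x, y, z each as a share of 0.15 m, from -1 to 1, then the turn about the tool's z as a share of 180 degrees, from -1 to 1. A call has exactly 8 rows; each row is the pose to reach, as a shift and turn from the pose commanded when the call began, along the tool's axes at that moment, turning the shorter way round; what a row does not reach only later rows make up. A row lasts 1/10 s, in which the tool goes at most 50 mm and 8.59 degrees, less where a joint would pass 70% of its speed; a pose out of reach is approached as far as the arm can. A call with a number of a shift or a turn outside -1 to 1 is refused whole. A call with a gripper value outside its range is refused whole. "grip" is the opening, from -1 (shut) to 1 (fully open), set as the call begins (left out, the last holds). The fingers move at their own pace and stop on an object; the grip force is fixed at half the most. Time passes only in rows, so rows that repeat a pose let the fingers close, or fill a call up. It gives the time, the measured TCP pose, the force, the opening and the grip force at its end, in the units of the state.
- robot.get_obs(): the state, without advancing time (a new reading comes with each control period).
- snapshot(name): name is "side" or "top"; returns a dict with "image" (384x512x3 uint8, red, green, blue), "fx", "fy", "cx", "cy" (pixels), "pose" (4x4, takes a point from camera to world coordinates). Camera axes: x right, y up, looking along -z (the intrinsics and any distortion apply to the point x, -y, -z); pixel columns grow to the right and rows downward; lengths in m; the calibration is good to about 2 mm. A picture is of the moment at which its call begins. There is no depth.
- robot.close_job(): hands the job in; it is judged then, once.
The state is a dict: "time": time; "joint_positions": joint angles; "qvel": joint speeds; "joint_torque": joint torques, N m; "tool_pos": TCP position; "ee_rot": TCP orientation; "wrist_force": force on the tool from outside, world axes, zero at the start; "wrist_torque": the same for the moment, N m; "width": finger opening in m; "finger_force": force on a finger pad.
Only numpy, scipy, OpenCV 4.12 (cv2) and the standard library are available. Lean on these libraries where they do the work, as an engineer would, in place of code of your own. Each camera call takes 0.05 s, during which the arm holds its last target. There are 200 camera calls.

## Working session

There is one attempt and no reset: what is moved stays moved. The work goes in short steps, Python scripts to look and compute and a tool call to move; the robot and the scene stay as the last step left them, time stands still between calls to the robot, and variables do not carry over. Pictures are saved under pics/ and viewed, at most 10 in all, crops included, and the job is handed in when it is done.

Besides the shell and the picture viewer there is one more tool, called by a JSON object that holds its "fn" and its "kwargs", one argument or row to a line. carry_out: Moves the arm, as the interface text tells. Shift numbers are shares of 0.15 m and turn numbers shares of 180 degrees, none past 1 either way. Its arguments: {"type":"object","properties":{"motion":{"type":"string"},"grip":{"type":"number"}},"required":["motion"]}

```bash
mkdir -p pics; ls
python3 - <<'E'
from bench import robot, snapshot
import cv2, numpy as np
for n in ("side","top"):
    s=snapshot(n); cv2.imwrite(f"pics/{n}0.png",cv2.resize(s["image"][:,:,::-1],(800,600),interpolation=cv2.INTER_CUBIC))
    print(n,s["fx"],s["fy"],s["cx"],s["cy"],[k for k in s],np.round(s["pose"],4).tolist())
    np.savez(f"{n}0.npz",**s)
print(robot.get_obs())
E
```

```text
pics
side 396.7415215678832 396.7415215678832 249.3402591714026 194.46950531925333 ['image', 'fx', 'fy', 'cx', 'cy', 'pose'] [[0.6906, 0.4284, -0.5827, -0.2312], [-0.7231, 0.4271, -0.5429, -0.7868], [0.0163, 0.7963, 0.6047, 0.9247], [0.0, 0.0, 0.0, 1.0]]
top 369.33331008797245 369.33331008797245 256.90910493471887 186.69114303007314 ['image', 'fx', 'fy', 'cx', 'cy', 'pose'] [[0.0195, 0.9983, -0.054, 0.4441], [-0.9996, 0.0206, 0.0198, -0.0529], [0.0209, 0.0536, 0.9983, 1.587], [0.0, 0.0, 0.0, 1.0]]
{'time': 0.1, 'joint_positions': array([ 1.24287726e+00,  8.79168100e-02,  1.37206844e+00,  3.02657645e-06,
        1.68358176e+00, -1.03111416e-01]), 'qvel': array([ 0.00118163, -0.00175999, -0.00452113,  0.00015616,  0.00150911,
       -0.00043497]), 'joint_torque': array([ 2.27017190e-03, -3.41252375e+01, -3.03302336e+01,  7.19187339e-02,
        3.03983619e-02, -1.19717683e-04]), 'tool_pos': array([0.12247001, 0.53573194, 0.21841925]), 'ee_rot': array([-3.13962908e+00, -2.06211021e-04,  2.91678514e+00]), 'wrist_force': array([-0.27411353,  0.6734414 ,  0.23777539]), 'wrist_torque': array([-0.03901593,  0.02282862,  0.00674303]), 'finger_force': 0.0, 'width': 0.09400324692500632}
```

View pics/side0.png

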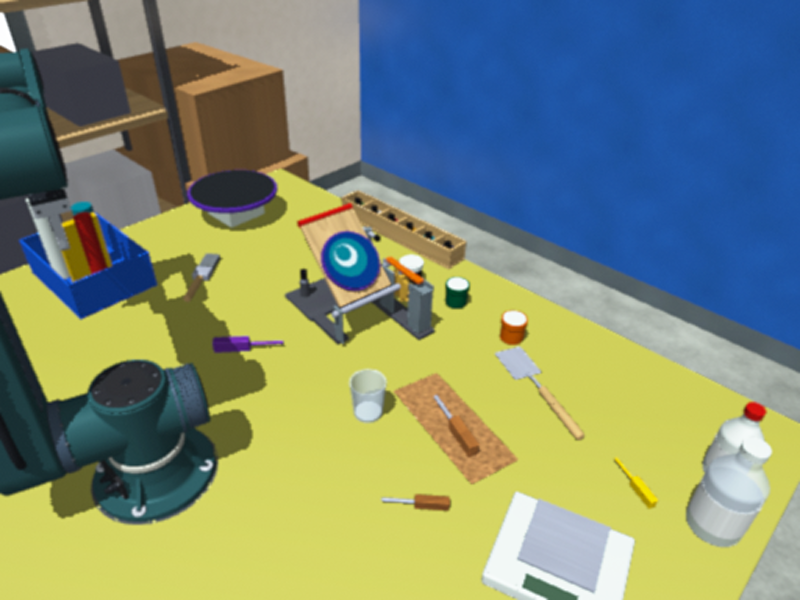

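View pics/top0.png

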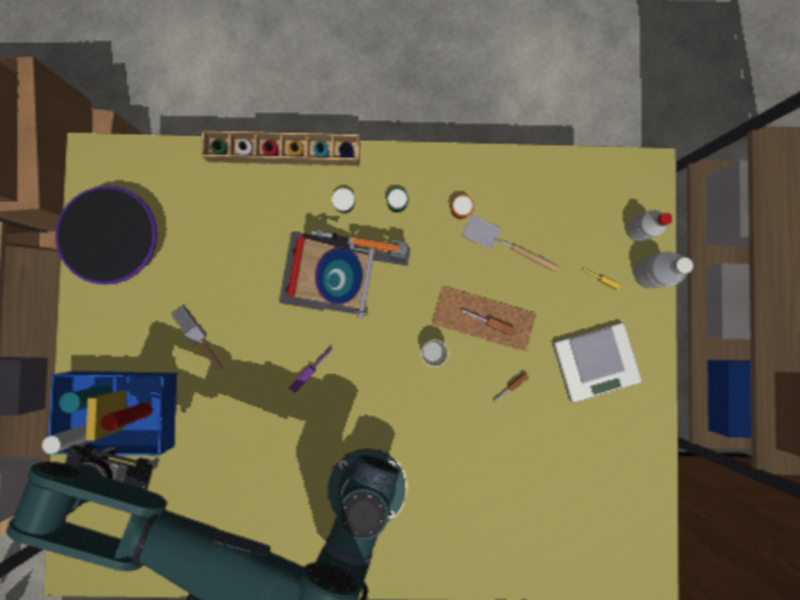

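Run:
```python
import cv2, numpy as np
def crop(n,x,y,w,h,k):
    im=np.load(f"{n}0.npz")["image"][y:y+h,x:x+w,::-1]
    im=cv2.resize(im,None,fx=k,fy=k,interpolation=cv2.INTER_CUBIC)
    for i in range(0,w,10):
        cv2.line(im,(i*k,0),(i*k,6),(255,255,255),1); cv2.putText(im,str(x+i),(i*k,16),0,.33,(255,255,255),1)
    for i in range(0,h,10):
        cv2.line(im,(0,i*k),(6,i*k),(255,255,255),1); cv2.putText(im,str(y+i),(8,i*k+4),0,.33,(255,255,255),1)
    return im
cv2.imwrite("pics/mat.png",np.hstack([crop("top",272,180,80,90,5),crop("side",245,235,80,90,5)]))
cv2.imwrite("pics/standtop.png",crop("top",175,140,95,68,8))
cv2.imwrite("pics/standside.png",crop("side",180,125,100,95,6))
```

```text
(no output)
```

View pics/mat.png

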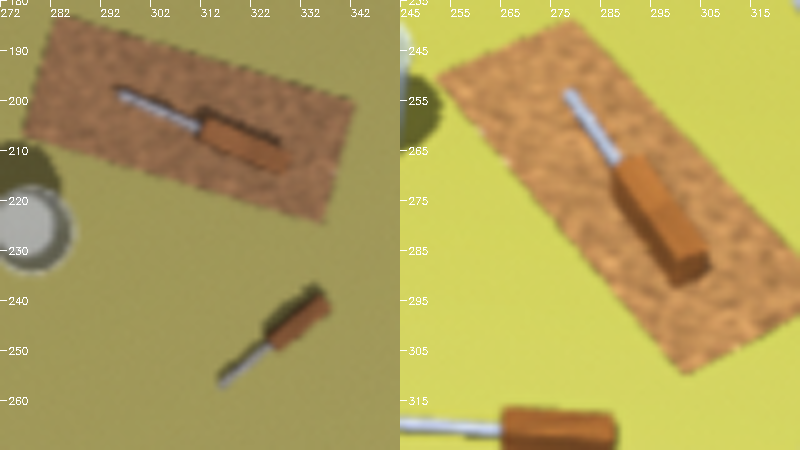

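View pics/standtop.png

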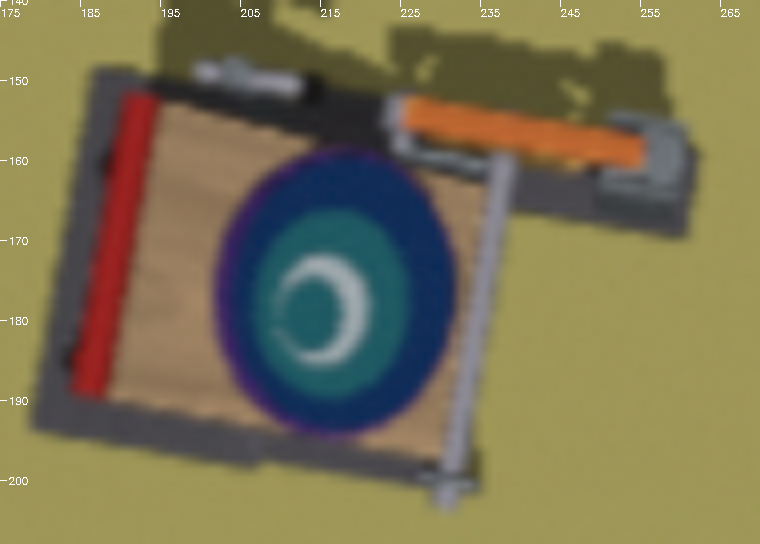

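View pics/standside.png

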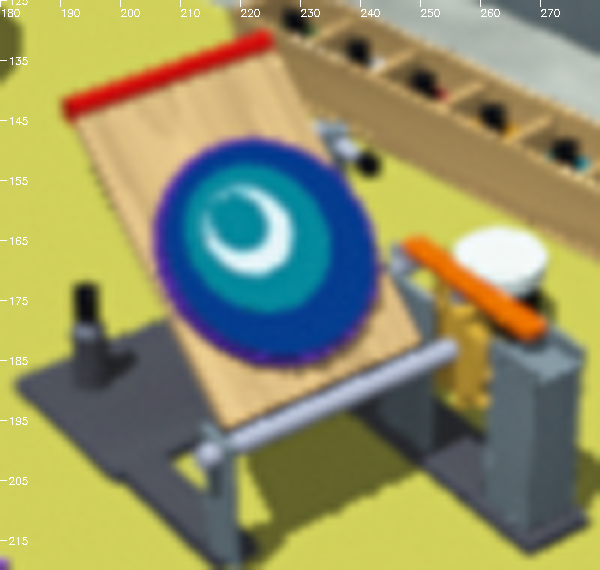

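Candidates for the rod: the brown-handled one on the mat (handle at about (320,208) in the top view, 18 px long) and the brown one on the table (331,243; only about 13 px long). The purple and yellow ones are ruled out by colour. The enlarged crop shows the one on the mat is the larger brown one, so that is the one meant. In the top crop the stand's bar ends are near (192,152) and (186,189), and the tab end is near (255,158).

```bash
cat > h.py <<'E'
import numpy as np
from scipy.optimize import least_squares
C={n:dict(np.load(f"{n}0.npz")) for n in("top","side")}
def proj(n,P):
    c=C[n];p=np.linalg.inv(c["pose"])@np.append(P,1)
    return np.array([c["fx"]*p[0]/-p[2]+c["cx"],c["fy"]*-p[1]/-p[2]+c["cy"]])
def tri(ut,us):
    r=least_squares(lambda P:np.r_[proj("top",P)-ut,proj("side",P)-us],[.4,0,.05]);return r.x,np.abs(r.fun).max()
def onz(n,u,z):
    return np.append(least_squares(lambda P:proj(n,[*P,z])-u,[.4,0]).x,z)
def px(x0,y0,k,p): return np.array([x0,y0])+(np.array(p)+.5)/k-.5
E
python3 - <<'E'
from h import *
mt=lambda *p:px(272,180,5,p); ms=lambda x,y:px(245,235,5,(x-400,y))
print("tip",tri(mt(118,90),ms(570,93)))
print("handle top mid",tri(mt(244,143),ms(661,207)))
c=[onz("top",mt(*p),.034) for p in((207,113),(200,136),(278,173),(290,150))];print("top-h",np.mean(c,0),c)
c=[onz("side",ms(*p),.034) for p in((613,165),(638,156),(710,250),(680,262))];print("side-h",np.mean(c,0),c)
for q in((53,17),(355,102),(325,222),(22,137)): print("mat",onz("top",mt(*q),.004))
st=lambda *p:px(175,140,8,p); ss=lambda *p:px(180,125,6,p)
obs=[("bar25",(140,97),(268,40)),("bar165",(89,393),(70,108)),((-.07,0,.142),(642,151),(535,323)),((-.09,-.02,.131),(690,118),(582,353)),((-.09,.02,.131),(685,189),None)]
def pt(k,a):
    if k=="bar25":return np.array([.215*np.cos(a),.025,.09+.215*np.sin(a)])
    if k=="bar165":return np.array([.215*np.cos(a),.165,.09+.215*np.sin(a)])
    return np.array(k)
def W(q,P):
    x,y,t=q[:3];c,s=np.cos(t),np.sin(t);return np.array([x+c*P[0]-s*P[1],y+s*P[0]+c*P[1],P[2]])
def f(q):
    r=[]
    for k,t,s in obs:
        P=W(q,pt(k,q[3])); r+=[*(proj("top",P)-st(*t))]
        if s: r+=[*(proj("side",P)-ss(*s))]
    return np.array(r)
r=least_squares(f,[.5,.1,1.57,.6],loss="soft_l1");print(r.x,np.round(r.fun,2))
E
```

```text
tip (array([ 0.48674996, -0.24919028,  0.01574629]), np.float64(0.22236110714453616))
handle top mid (array([ 0.44372208, -0.35515126,  0.02804119]), np.float64(0.23050442593785192))
top-h [ 0.44286482 -0.35281719  0.034     ] [array([ 0.46750706, -0.32146059,  0.034     ]), array([ 0.4480283 , -0.31576407,  0.034     ]), array([ 0.41819465, -0.38203331,  0.034     ]), array([ 0.43772926, -0.39201076,  0.034     ])]
side-h [ 0.43904519 -0.35779389  0.034     ] [array([ 0.44538111, -0.31749855,  0.034     ]), array([ 0.46155235, -0.32366183,  0.034     ]), array([ 0.43412392, -0.39847835,  0.034     ]), array([ 0.4151234 , -0.39153684,  0.034     ])]
mat [ 0.54785461 -0.19279291  0.004     ]
mat [ 0.47995364 -0.45439938  0.004     ]
mat [ 0.37653971 -0.42926117  0.004     ]
mat [ 0.44426205 -0.16782013  0.004     ]
[ 0.64470899 -0.00204569  1.42480124  0.73570084] [ 0.49 -0.55 -0.13  0.17  0.17 -0.02 -0.35  0.28  0.04 -0.29  0.25  0.58
 -0.2   0.1   0.43 -1.12 -1.23  1.11]
```

{"fn": "carry_out", "kwargs": {
  "motion": "-0.67 -1 0 0.36; -0.67 -1 0 0.36; -0.67 -1 0 0.36; -0.67 -1 0 0.36; -0.67 -1 0 0.36; -0.67 -1 0 0.36; -0.67 -1 0 0.36; -0.67 -1 0 0.36",
  "grip": 1
}}

```text
time: 0.9
tool_pos: [0.1871, 0.3672, 0.2191]
ee_rot: [-3.141, 0.0, 1.781]
wrist_force: [-0.1, -0.8, 0.8]
width: 0.094
finger_force: 0.0
```

{"fn": "carry_out", "kwargs": {
  "motion": "-1 0.67 0 0.198; -1 0.67 0 0.198; -1 0.67 0 0.198; -1 0.67 0 0.198; -1 0.67 0 0.198; -1 0.67 0 0.198; -1 0.67 0 0.198; -1 0.67 0 0.198"
}}

```text
time: 1.7
tool_pos: [0.3165, 0.2433, 0.2194]
ee_rot: [-3.141, -0.0, 1.167]
wrist_force: [-0.7, 0.1, 0.8]
width: 0.0939
finger_force: 0.0
```

{"fn": "carry_out", "kwargs": {
  "motion": "-1 0.2 0 0; -1 0.2 0 0; -1 0.2 0 0; -1 0.2 0 0; -1 0.2 0 0; -1 0.2 0 0; -1 0.2 0 0; -1 0.2 0 0"
}}

```text
time: 2.5
tool_pos: [0.2855, 0.0941, 0.2193]
ee_rot: [-3.141, 0.0, 1.168]
wrist_force: [-0.2, 0.5, -1.1]
width: 0.0944
finger_force: 0.0
```

{"fn": "carry_out", "kwargs": {
  "motion": "-1 0.67 0 0; -1 0.67 0 0; -1 0.67 0 0; -1 0.67 0 0; -1 0.67 0 0; -1 0.67 0 0; -1 0.67 0 0; -1 0.67 0 0"
}}

```text
time: 3.3
tool_pos: [0.3185, -0.0834, 0.2195]
ee_rot: [3.141, -0.0, 1.167]
wrist_force: [-0.1, 0.4, -0.0]
width: 0.0941
finger_force: 0.0
```

{"fn": "carry_out", "kwargs": {
  "motion": "-1 0.87 0 0; -1 0.87 0 0; -1 0.87 0 0; -1 0.87 0 0; -1 0.87 0 0; -1 0.87 0 0; -1 0.87 0 0; -1 0.87 0 0"
}}

```text
time: 4.1
tool_pos: [0.379, -0.2725, 0.2202]
ee_rot: [3.14, 0.0, 1.166]
wrist_force: [-0.6, 0.9, -1.0]
width: 0.0936
finger_force: 0.0
```

{"fn": "carry_out", "kwargs": {
  "motion": "-0.345 0.6 0.2 0; -0.345 0.6 0.4 0; -0.345 0.6 0.67 0; -0.345 0.6 0.67 0; -0.345 0.6 0.67 0; -0.345 0.6 0.67 0; -0.345 0.6 0.67 0; -0.345 0.6 0.67 0"
}}

```text
time: 4.9
tool_pos: [0.4418, -0.3576, 0.1219]
ee_rot: [3.137, 0.002, 1.164]
wrist_force: [0.5, -0.8, -0.0]
width: 0.0938
finger_force: 0.0
```

Run:
```python
from bench import robot, snapshot
import cv2, numpy as np
s=snapshot("side");t=snapshot("top")
f=lambda im,x,y,w,h,k:cv2.resize(im[y:y+h,x:x+w,::-1],None,fx=k,fy=k,interpolation=cv2.INTER_CUBIC)
cv2.imwrite("pics/pre.png",np.hstack([f(t["image"],272,170,80,100,5),f(s["image"],245,205,80,100,5)]))
print(robot.get_obs()["tool_pos"])
```

```text
[ 0.44144076 -0.35749315  0.12079821]
```

View pics/pre.png

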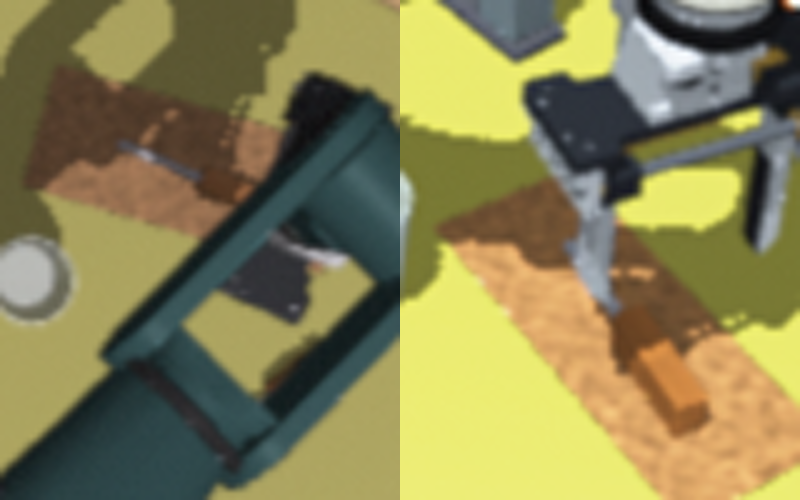

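The gripper straddles the rod's handle, with its fingers on either side of it in the side view. I'm going down to grasp it.

{"fn": "carry_out", "kwargs": {
  "motion": "0 0.0 0.15 0; 0 0.0 0.3 0; 0 0.0 0.45 0; 0 0.0 0.55 0; 0 0 0.64 0; 0 0 0.64 0; 0 0 0.64 0; 0 0 0.64 0"
}}

```text
time: 5.8
tool_pos: [0.4418, -0.358, 0.0243]
ee_rot: [3.139, 0.001, 1.164]
wrist_force: [-0.1, -0.1, -0.4]
width: 0.0942
finger_force: 0.0
```

{"fn": "carry_out", "kwargs": {
  "motion": "0 0 0 0; 0 0 0 0; 0 0 0 0; 0 0 0 0; 0 0 0 0; 0 0 0 0; 0 0 0 0; 0 0 0 0",
  "grip": -1
}}

```text
time: 6.6
tool_pos: [0.441, -0.3572, 0.0229]
ee_rot: [-3.142, -0.0, 1.164]
wrist_force: [-0.5, 0.3, -0.1]
width: 0.0334
finger_force: 0.0
```

{"fn": "carry_out", "kwargs": {
  "motion": "0 0 0 0; 0 0 0 0; 0 0 0 0; 0 0 0 0; 0 0 0 0; 0 0 0 0; 0 0 0 0; 0 0 0 0"
}}

```text
time: 7.4
tool_pos: [0.441, -0.3572, 0.0229]
ee_rot: [-3.141, -0.0, 1.164]
wrist_force: [-0.5, 0.9, -0.2]
width: 0.0215
finger_force: 29.9
```

{"fn": "carry_out", "kwargs": {
  "motion": "0 0 -0.1 0; 0 0 -0.2 0; 0 0 -0.4 0; 0 0 -0.6 0; 0 0 -0.8 0; 0 0 -0.9 0; 0 0 -0.9 0; 0 0 -0.9 0"
}}

```text
time: 8.2
tool_pos: [0.4409, -0.3571, 0.1575]
ee_rot: [-3.141, -0.0, 1.164]
wrist_force: [0.1, -0.1, -0.2]
width: 0.022
finger_force: 29.9
```

Run:
```python
from bench import robot, snapshot
import cv2, numpy as np
s=snapshot("side");t=snapshot("top")
np.savez("side1.npz",**s);np.savez("top1.npz",**t)
f=lambda im,x,y,w,h,k:cv2.resize(im[y:y+h,x:x+w,::-1],None,fx=k,fy=k,interpolation=cv2.INTER_CUBIC)
cv2.imwrite("pics/held.png",np.hstack([f(t["image"],272,170,80,100,5),f(s["image"],235,195,80,100,5)]))
o=robot.get_obs();print(o["tool_pos"],o["ee_rot"],o["width"],o["finger_force"])
```

```text
[ 0.44025208 -0.35648539  0.15579741] [-3.13807649e+00 -1.45547269e-03  1.16373814e+00] 0.021800887128451924 29.90691304206848
```

View pics/held.png

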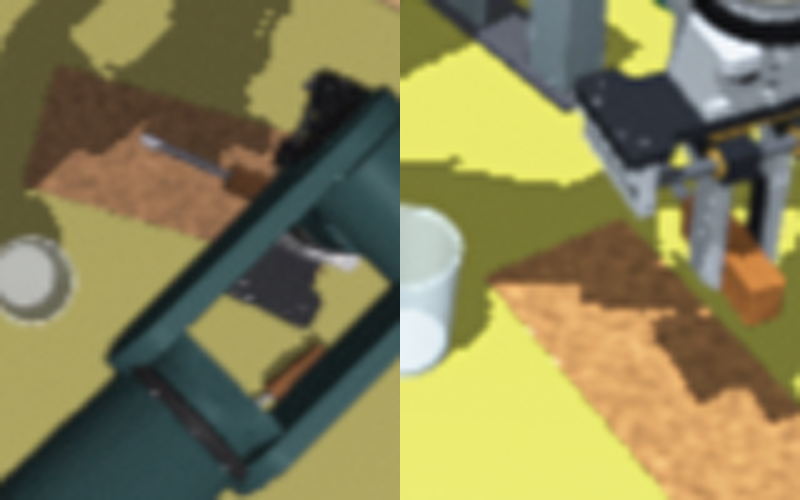

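The rod is held level in the gripper, with its tip at about (145,140) in the crop. I'm carrying it to the stand's entry side.

{"fn": "carry_out", "kwargs": {
  "motion": "0.3 0.23 0 -0.083; 0.6 0.46 0 -0.083; 0.93 0.75 0 -0.083; 0.93 0.75 0 -0.083; 0.93 0.75 0 -0.083; 0.93 0.75 0 -0.083; 0.93 0.75 0 -0.083; 0.93 0.75 0 -0.083"
}}

```text
time: 9.1
tool_pos: [0.5984, -0.2745, 0.1576]
ee_rot: [-3.141, -0.0, 1.423]
wrist_force: [0.9, -0.3, -0.4]
width: 0.022
finger_force: 29.9
```

```bash
cat >> h.py <<'E'
O=np.array([.6447,-.0020]);YAW=1.4248
ex=np.array([np.cos(YAW),np.sin(YAW)]);ey=np.array([-ex[1],ex[0]])
def sf(p): d=np.array(p[:2])-O; return np.round([d@ex*1e3,d@ey*1e3,p[2]*1e3],1)
E
python3 - <<'E'
from h import *
from bench import robot, snapshot
import cv2
s=snapshot("side");t=snapshot("top")
o=robot.get_obs();p=o["tool_pos"];y=o["ee_rot"][2];print(p,y,sf(p),o["wrist_force"])
np.savez("side2.npz",**s);np.savez("top2.npz",**t)
tx=np.array([np.cos(y),np.sin(y),0]);tip=p+.1165*tx-[0,0,.004];print("tip",tip,sf(tip))
ut,us=proj("top",tip),proj("side",tip);print(ut,us)
def crop(im,c,w,h,k):
    x,y=int(c[0])-w//2,int(c[1])-h//2
    q=cv2.resize(im[y:y+h,x:x+w,::-1],None,fx=k,fy=k,interpolation=cv2.INTER_CUBIC)
    for i in range(0,w,10): cv2.putText(q,str(x+i),(i*k,12),0,.35,(0,0,255),1);cv2.line(q,(i*k,0),(i*k,5),(0,0,255),1)
    for i in range(0,h,10): cv2.putText(q,str(y+i),(6,i*k+4),0,.35,(0,0,255),1);cv2.line(q,(0,i*k),(5,i*k),(0,0,255),1)
    return q
cv2.imwrite("pics/near.png",np.hstack([crop(t["image"],ut,50,60,8),crop(s["image"],us,50,60,8)]))
E
```

```text
[ 0.59865944 -0.27455413  0.1581487 ] 1.4228396260884804 [-276.4    5.9  158.1] [ 0.17543695 -0.30205872 -0.97487746]
tip [ 0.61583358 -0.15932697  0.1541487 ] [-159.9    5.7  154.1]
[277.35004284 163.00167403] [285.53984543 189.17828439]
```

View pics/near.png

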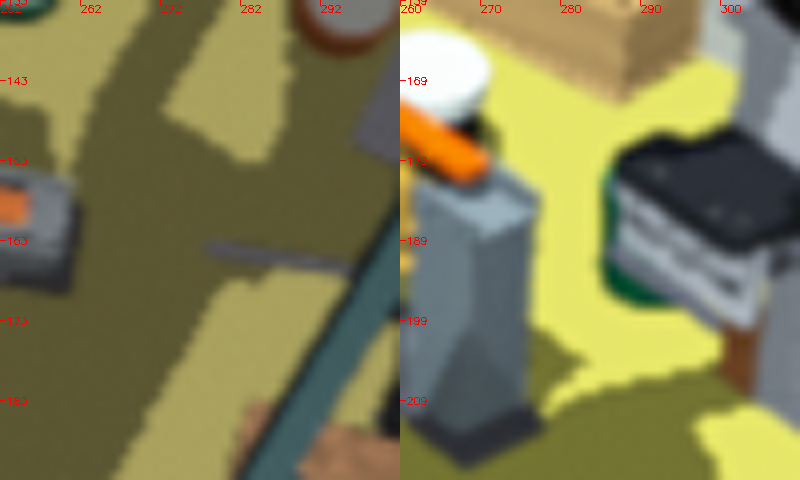

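{"fn": "carry_out", "kwargs": {
  "motion": "0 0.042 0 0; 0.1 0.042 0.04 0; 0.2 0.042 0.09 0; 0.3 0.042 0.09 0; 0.4 0.042 0.09 0; 0.5 0.042 0.09 0; 0.52 0.042 0.09 0; 0.52 0.042 0.09 0"
}}

```text
time: 10.0
tool_pos: [0.6175, -0.1965, 0.145]
ee_rot: [3.141, 0.0, 1.426]
wrist_force: [-0.9, -0.1, -2.3]
width: 0.0216
finger_force: 29.9
```

{"fn": "carry_out", "kwargs": {
  "motion": "0 0 0.02 0; 0 0 0.04 0; 0 0 0.05 0; 0 0 0.06 0; 0 0 0.065 0; 0 0 0.065 0; 0 0 0.065 0; 0 0 0.065 0"
}}

```text
time: 10.8
tool_pos: [0.6173, -0.1975, 0.1349]
ee_rot: [3.141, -0.0, 1.425]
wrist_force: [0.1, -0.4, -1.2]
width: 0.0219
finger_force: 29.9
```

```bash
cat > st.py <<'E'
from h import *
from bench import robot
F=[];
o=robot.get_obs();p=o["tool_pos"];y=o["ee_rot"][2]
tip=p+.1165*np.array([np.cos(y),np.sin(y),0])-[0,0,.004]
f=o["wrist_force"];print("tcp",p,"yaw",y,"tip stand",sf(tip),"F stand",np.round([f[:2]@ex,f[:2]@ey,f[2]],2),"w",o["width"],"t",o["time"])
E
python3 st.py
```

```text
tcp [ 0.61725436 -0.19750398  0.13485173] yaw 1.4245141781857948 tip stand [-80.9  -1.3 130.9] F stand [-0.43 -0.14 -1.19] w 0.021859838149533208 t 10.8
```

{"fn": "carry_out", "kwargs": {
  "motion": "0 0 0.005 0; 0 0 0.01 0; 0 0 0.015 0; 0 0 0.02 0; 0 0 0.02 0; 0 0 0.02 0; 0 0 0.02 0; 0 0 0.02 0"
}}

```text
time: 11.6
tool_pos: [0.6172, -0.1974, 0.1318]
ee_rot: [3.142, -0.0, 1.425]
wrist_force: [-0.0, 0.6, -0.1]
width: 0.0219
finger_force: 29.9
```

{"fn": "carry_out", "kwargs": {
  "motion": "0 0 0.0035 0; 0 0 0.0035 0; 0 0 0.007 0; 0 0 0.007 0; 0 0 0.01 0; 0 0 0.01 0; 0 0 0.01 0; 0 0 0.01 0"
}}

```text
time: 12.4
tool_pos: [0.6172, -0.1974, 0.1302]
ee_rot: [3.142, -0.0, 1.425]
wrist_force: [-0.5, 1.1, -1.6]
width: 0.0216
finger_force: 29.9
```

```bash
python3 st.py
```

```text
tcp [ 0.61719223 -0.1974399   0.13022388] yaw 1.4245186109953627 tip stand [-80.9  -1.2 126.2] F stand [ 1.03  0.61 -1.57] w 0.021617236267943384 t 12.4
```

{"fn": "carry_out", "kwargs": {
  "motion": "0 0 0.0035 0; 0 0 0.0035 0; 0 0 0.007 0; 0 0 0.007 0; 0 0 0.007 0; 0 0 0.007 0; 0 0 0.007 0; 0 0 0.007 0"
}}

```text
time: 13.2
tool_pos: [0.6173, -0.1975, 0.1294]
ee_rot: [3.141, -0.0, 1.425]
wrist_force: [0.4, -0.0, 1.8]
width: 0.0218
finger_force: 29.9
```

{"fn": "carry_out", "kwargs": {
  "motion": "0 0 0.0035 0; 0 0 0.0035 0; 0 0 0.007 0; 0 0 0.007 0; 0 0 0.007 0; 0 0 0.007 0; 0 0 0.007 0; 0 0 0.007 0"
}}

```text
time: 14.0
tool_pos: [0.6171, -0.1975, 0.1281]
ee_rot: [-3.141, 0.0, 1.425]
wrist_force: [-1.9, -2.0, 3.1]
width: 0.022
finger_force: 30.0
```

```bash
python3 st.py
```

```text
tcp [ 0.6170637  -0.19746968  0.12809505] yaw 1.424598974676527 tip stand [-80.9  -1.1 124.1] F stand [-2.3   1.57  3.14] w 0.021989173718677223 t 14.0
```

{"fn": "carry_out", "kwargs": {
  "motion": "0 0 -0.02 0; 0 0 -0.02 0; 0.04 0 -0.02 0; 0.08 0 -0.02 0; 0.12 0 -0.02 0; 0.12 0 -0.02 0; 0.12 0 -0.02 0; 0.12 0 -0.02 0"
}}

```text
time: 14.8
tool_pos: [0.6198, -0.1796, 0.1311]
ee_rot: [3.141, 0.0, 1.425]
wrist_force: [-0.1, -0.2, -0.9]
width: 0.0219
finger_force: 30.0
```

```bash
python3 st.py
```

```text
tcp [ 0.61983327 -0.1796493   0.13113352] yaw 1.4245908517721766 tip stand [-62.9  -1.3 127.1] F stand [-0.21  0.06 -0.91] w 0.02185060564740672 t 14.8
```

{"fn": "carry_out", "kwargs": {
  "motion": "0.03 0 0 0; 0.06 0 0 0; 0.09 0 0 0; 0.113 0 0 0; 0.113 0 0 0; 0.113 0 0 0; 0.113 0 0 0; 0.113 0 0 0"
}}

```text
time: 15.6
tool_pos: [0.6222, -0.163, 0.1311]
ee_rot: [3.142, -0.0, 1.424]
wrist_force: [-0.3, -0.3, -0.5]
width: 0.0218
finger_force: 30.0
```

```bash
python3 st.py
python3 - <<'E'
import numpy as np
# target rod-tip-sphere centre along arc d=100 and shares relative to (-50,127)
for th in np.arange(0,2.15,.1):
    x=50-100*np.cos(th)+6*np.sin(th);z=124+100*np.sin(th)+6*np.cos(th)
    print(f"{th:.2f} tip {x+4:.1f} z {z:.1f}")
E
```

```text
tcp [ 0.62224968 -0.1630339   0.13111085] yaw 1.4243013216508915 tip stand [-46.1  -1.3 127.1] F stand [-0.38  0.23 -0.55] w 0.02183898780746948 t 15.6
0.00 tip -46.0 z 130.0
0.10 tip -44.9 z 140.0
0.20 tip -42.8 z 149.7
0.30 tip -39.8 z 159.3
0.40 tip -35.8 z 168.5
0.50 tip -30.9 z 177.2
0.60 tip -25.1 z 185.4
0.70 tip -18.6 z 193.0
0.80 tip -11.4 z 199.9
0.90 tip -3.5 z 206.1
1.00 tip 5.0 z 211.4
1.10 tip 14.0 z 215.8
1.20 tip 23.4 z 219.4
1.30 tip 33.0 z 222.0
1.40 tip 42.9 z 223.6
1.50 tip 52.9 z 224.2
1.60 tip 62.9 z 223.8
1.70 tip 72.8 z 222.4
1.80 tip 82.6 z 220.0
1.90 tip 92.0 z 216.7
2.00 tip 101.1 z 212.4
2.10 tip 109.7 z 207.3
```

{"fn": "carry_out", "kwargs": {
  "motion": "0.003 0 -0.04 0; 0.008 0 -0.08 0; 0.015 0 -0.13 0; 0.03 0 -0.18 0; 0.043 0 -0.22 0; 0.06 0 -0.26 0; 0.08 0 -0.3 0; 0.1 0 -0.335 0"
}}

```text
time: 16.4
tool_pos: [0.6246, -0.1479, 0.182]
ee_rot: [3.141, 0.0, 1.424]
wrist_force: [-0.2, 0.6, -2.4]
width: 0.0219
finger_force: 30.0
```

```bash
python3 st.py
```

```text
tcp [ 0.62455738 -0.14790824  0.1819723 ] yaw 1.424458622269766 tip stand [-30.8  -1.3 178. ] F stand [ 0.58  0.28 -2.43] w 0.02185760901946741 t 16.4
```

{"fn": "carry_out", "kwargs": {
  "motion": "0.039 0 -0.053 0; 0.082 0 -0.103 0; 0.13 0 -0.15 0; 0.183 0 -0.19 0; 0.24 0 -0.226 0; 0.3 0 -0.257 0; 0.362 0 -0.28 0; 0.426 0 -0.297 0"
}}

```text
time: 17.2
tool_pos: [0.6339, -0.0841, 0.2264]
ee_rot: [3.141, 0.0, 1.425]
wrist_force: [0.6, -1.6, -2.2]
width: 0.0222
finger_force: 30.0
```

```bash
python3 st.py
```

```text
tcp [ 0.63393676 -0.08410991  0.2263937 ] yaw 1.4245229793947969 tip stand [ 33.7  -1.3 222.4] F stand [-1.46 -0.84 -2.18] w 0.022181617301073275 t 17.2
```

{"fn": "carry_out", "kwargs": {
  "motion": "0.033 0 -0.006 0; 0.066 0 -0.01 0; 0.1 0 -0.012 0; 0.133 0 -0.012 0; 0.166 0 -0.012 0; 0.2 0 -0.009 0; 0.232 0 -0.005 0; 0.26 0 0 0"
}}

```text
time: 18.0
tool_pos: [0.6395, -0.0458, 0.2258]
ee_rot: [-3.141, -0.0, 1.425]
wrist_force: [-0.6, -0.8, -1.4]
width: 0.0216
finger_force: 30.0
```

```bash
python3 st.py
```

```text
tcp [ 0.6394792  -0.04582806  0.22581113] yaw 1.424612290709328 tip stand [ 72.4  -1.2 221.8] F stand [-0.85  0.44 -1.37] w 0.021607349665897498 t 18.0
```

{"fn": "carry_out", "kwargs": {
  "motion": "0.01 0 0 0; 0.02 0 0.003 0; 0.03 0 0.005 0; 0.04 0 0.008 0; 0.05 0 0.011 0; 0.06 0 0.013 0; 0.06 0 0.013 0; 0.06 0 0.013 0"
}}

```text
time: 18.8
tool_pos: [0.6408, -0.037, 0.224]
ee_rot: [3.141, -0.001, 1.425]
wrist_force: [1.0, -0.1, -0.9]
width: 0.0218
finger_force: 30.0
```

{"fn": "carry_out", "kwargs": {
  "motion": "0.003 0 0.001 0; 0.006 0 0.002 0; 0.01 0 0.003 0; 0.013 0 0.004 0; 0.016 0 0.006 0; 0.02 0 0.007 0; 0.02 0 0.007 0; 0.02 0 0.007 0"
}}

```text
time: 19.6
tool_pos: [0.6412, -0.0342, 0.2229]
ee_rot: [3.142, -0.0, 1.425]
wrist_force: [-0.5, 0.1, -1.1]
width: 0.0218
finger_force: 30.0
```

{"fn": "carry_out", "kwargs": {
  "motion": "0.003 0 0.001 0; 0.006 0 0.002 0; 0.01 0 0.003 0; 0.013 0 0.004 0; 0.016 0 0.006 0; 0.02 0 0.007 0; 0.02 0 0.007 0; 0.02 0 0.007 0"
}}

```text
time: 20.4
tool_pos: [0.6417, -0.0313, 0.2218]
ee_rot: [-3.142, -0.0, 1.425]
wrist_force: [-0.2, -0.7, -1.4]
width: 0.0217
finger_force: 30.0
```

```bash
python3 st.py
python3 - <<'E'
from bench import snapshot
import cv2,numpy as np
s=snapshot("side")["image"];t=snapshot("top")["image"]
f=lambda im,x,y,w,h,k:cv2.resize(im[y:y+h,x:x+w,::-1],None,fx=k,fy=k,interpolation=cv2.INTER_CUBIC)
cv2.imwrite("pics/throw.png",np.hstack([f(t,170,120,100,100,4),f(s,180,110,100,100,4)]))
E
```

```text
tcp [ 0.64165029 -0.03129056  0.22182015] yaw 1.4246240039823168 tip stand [ 87.1  -1.3 217.8] F stand [-0.74  0.12 -1.41] w 0.021696707154336452 t 20.4
```

View pics/throw.png

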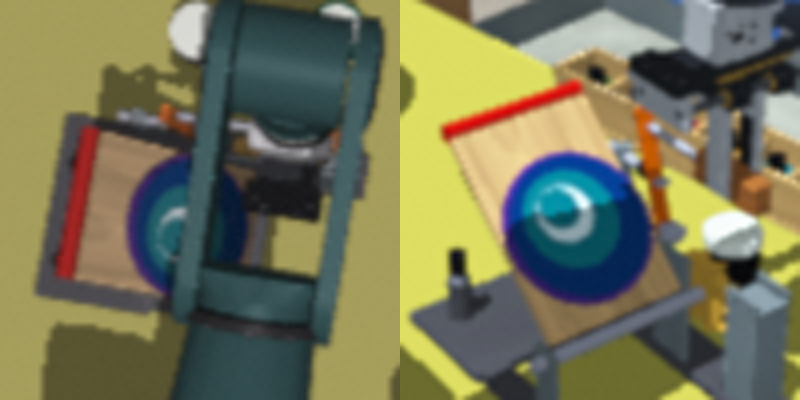

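The pawl (orange, about (652,165) in the crop) is past upright, with the rod tip on its lower face. The buffer has not been felt yet, so I'm pushing on in small steps.

{"fn": "carry_out", "kwargs": {
  "motion": "0.003 0 0.001 0; 0.006 0 0.002 0; 0.01 0 0.003 0; 0.013 0 0.005 0; 0.016 0 0.006 0; 0.02 0 0.008 0; 0.02 0 0.008 0; 0.02 0 0.008 0"
}}

```text
time: 21.3
tool_pos: [0.6421, -0.0283, 0.2206]
ee_rot: [-3.142, -0.0, 1.425]
wrist_force: [-0.5, -1.4, -0.1]
width: 0.0217
finger_force: 30.0
```

{"fn": "carry_out", "kwargs": {
  "motion": "0.003 0 0.001 0; 0.006 0 0.002 0; 0.01 0 0.003 0; 0.013 0 0.005 0; 0.013 0 0.006 0; 0.013 0 0.006 0; 0.013 0 0.006 0; 0.013 0 0.006 0"
}}

```text
time: 22.1
tool_pos: [0.6423, -0.027, 0.2199]
ee_rot: [3.141, 0.001, 1.424]
wrist_force: [-1.1, -4.6, 0.1]
width: 0.0222
finger_force: 30.0
```

{"fn": "carry_out", "kwargs": {
  "motion": "0.003 0 0 0; 0.006 0 0 0; 0.01 0 0 0; 0.01 0 0 0; 0.01 0 0 0; 0.01 0 0 0; 0.01 0 0 0; 0.01 0 0 0"
}}

```text
time: 22.9
tool_pos: [0.6424, -0.0265, 0.22]
ee_rot: [3.141, 0.003, 1.423]
wrist_force: [-1.9, -6.5, 0.3]
width: 0.0218
finger_force: 30.0
```

```bash
python3 st.py
```

```text
tcp [ 0.64239933 -0.02653164  0.21997115] yaw 1.423210351115551 tip stand [ 91.9  -1.5 216. ] F stand [-6.67  0.92  0.29] w 0.021773187905136212 t 22.9
```

{"fn": "carry_out", "kwargs": {
  "motion": "0.003 0 0 0; 0.006 0 0 0; 0.01 0 0 0; 0.014 0 0 0; 0.014 0 0 0; 0.014 0 0 0; 0.014 0 0 0; 0.014 0 0 0"
}}

```text
time: 23.7
tool_pos: [0.6424, -0.0261, 0.2202]
ee_rot: [3.142, 0.005, 1.422]
wrist_force: [-1.7, -10.2, 0.6]
width: 0.022
finger_force: 30.0
```

```bash
python3 st.py
```

```text
tcp [ 0.64242743 -0.02611336  0.2201641 ] yaw 1.4217331905809225 tip stand [ 92.3  -1.6 216.2] F stand [-10.34   0.21   0.61] w 0.021957820433152805 t 23.7
```

{"fn": "carry_out", "kwargs": {
  "motion": "0 0 0 0; 0 0 0 0; 0 0 0 0; 0 0 0 0; 0 0 0 0; 0 0 0 0; 0 0 0 0; 0 0 0 0"
}}

```text
time: 24.5
tool_pos: [0.6424, -0.0261, 0.2201]
ee_rot: [3.142, 0.005, 1.422]
wrist_force: [-2.4, -9.5, -0.4]
width: 0.0217
finger_force: 30.0
```

{"fn": "carry_out", "kwargs": {
  "motion": "-0.02 0 0 0; -0.05 0 0 0; -0.1 0 0 0; -0.2 0 0 0; -0.35 0 0 0; -0.6 0 0 0; -0.9 0 0 0; -1 0 0 0"
}}

```text
time: 25.3
tool_pos: [0.62, -0.1756, 0.2194]
ee_rot: [-3.141, 0.001, 1.42]
wrist_force: [-0.3, 0.6, -1.2]
width: 0.0218
finger_force: 30.0
```

{"fn": "carry_out", "kwargs": {
  "motion": "-0.2 0 0 0; -0.4 0 0 0; -0.67 0 0 0; -0.8 0 0 0; -0.8 0 0 0; -0.8 0 0 0; -0.8 0 0 0; -0.8 0 0 0"
}}

```text
time: 26.1
tool_pos: [0.6041, -0.2883, 0.22]
ee_rot: [3.141, -0.001, 1.427]
wrist_force: [-0.3, 0.2, -1.4]
width: 0.0213
finger_force: 30.0
```

```bash
python3 st.py
python3 - <<'E'
from bench import snapshot
import numpy as np
np.savez("side3.npz",**snapshot("side"))
E
```

```text
tcp [ 0.60406656 -0.2882947   0.22004338] yaw 1.4267548653373243 tip stand [-172.7   -1.2  216. ] F stand [ 0.17  0.34 -1.41] w 0.021253574995725655 t 26.1
```

{"fn": "carry_out", "kwargs": {
  "motion": "-0.2 -0.33 0.1 0.083; -0.4 -0.67 0.2 0.083; -0.61 -1 0.4 0.083; -0.61 -1 0.6 0.083; -0.61 -1 0.8 0.083; -0.61 -1 0.9 0.083; -0.61 -1 0.9 0.083; -0.61 -1 0.9 0.083"
}}

```text
time: 26.95
tool_pos: [0.4433, -0.3587, 0.0862]
ee_rot: [3.139, 0.0, 1.165]
wrist_force: [1.0, -0.1, -0.4]
width: 0.0218
finger_force: 30.0
```

```bash
python3 st.py
```

```text
tcp [ 0.44333412 -0.3587069   0.08618318] yaw 1.1652922283881786 tip stand [-269.6  117.4   82.2] F stand [ 0.05 -1.04 -0.41] w 0.021819434915708084 t 26.95
```

{"fn": "carry_out", "kwargs": {
  "motion": "0 0 0.15 0; 0 0 0.27 0; 0 0 0.35 0; 0 0 0.39 0; 0 0 0.405 0; 0 0 0.415 0; 0 0 0.415 0; 0 0 0.415 0"
}}

```text
time: 27.75
tool_pos: [0.4422, -0.3591, 0.0233]
ee_rot: [3.14, 0.0, 1.164]
wrist_force: [-0.2, -0.3, -0.8]
width: 0.0217
finger_force: 30.0
```

```bash
python3 st.py
```

```text
tcp [ 0.44217942 -0.35908878  0.02327705] yaw 1.1637549764433441 tip stand [-270.2  118.3   19.3] F stand [-0.28  0.12 -0.8 ] w 0.02173259214940755 t 27.75
```

{"fn": "carry_out", "kwargs": {
  "motion": "0 0 0 0; 0 0 0 0; 0 0 0 0; 0 0 0 0; 0 0 0 0; 0 0 0 0; 0 0 0 0; 0 0 0 0",
  "grip": 0.3
}}

```text
time: 28.55
tool_pos: [0.4418, -0.3587, 0.0224]
ee_rot: [-3.142, -0.0, 1.164]
wrist_force: [-0.0, 0.9, 0.9]
width: 0.0611
finger_force: 0.0
```

{"fn": "carry_out", "kwargs": {
  "motion": "0 0 -0.1 0; 0 0 -0.3 0; 0 0 -0.6 0; 0 0 -0.9 0; 0 0 -1 0; 0 0 -1 0; 0 0 -1 0; 0 0 -1 0"
}}

```text
time: 29.35
tool_pos: [0.4408, -0.3577, 0.1696]
ee_rot: [-3.137, -0.002, 1.164]
wrist_force: [-0.2, -0.4, -0.2]
width: 0.061
finger_force: 0.0
```

{"fn": "carry_out", "kwargs": {
  "motion": "0 0 -0.3 0; 0 0 -0.6 0; 0 0 -0.9 0; 0 0 -1 0; 0 0 -1 0; 0 0 -1 0; 0 0 -1 0; 0 0 -1 0",
  "grip": -1
}}

```text
time: 30.15
tool_pos: [0.4413, -0.3583, 0.3196]
ee_rot: [-3.137, -0.002, 1.164]
wrist_force: [0.0, 0.0, 1.1]
width: 0.0015
finger_force: 0.0
```

```bash
python3 st.py
python3 - <<'E'
from bench import snapshot
import cv2,numpy as np
s=snapshot("side")["image"];t=snapshot("top")["image"]
f=lambda im,x,y,w,h,k:cv2.resize(im[y:y+h,x:x+w,::-1],None,fx=k,fy=k,interpolation=cv2.INTER_CUBIC)
cv2.imwrite("pics/placed.png",f(s,180,115,160,190,3))
E
```

```text
tcp [ 0.44132193 -0.35828936  0.31961784] yaw 1.1637223734935684 tip stand [-269.5  119.3  315.6] F stand [ 0.04 -0.04  1.07] w 0.001497753427674396 t 30.15
```

View pics/placed.png

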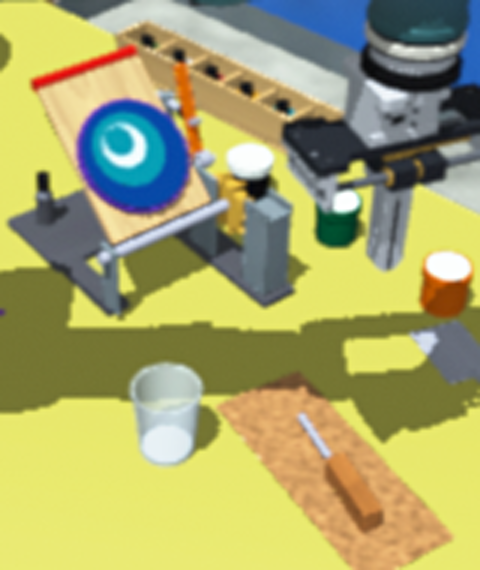

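The rod lies on the mat at about (340,470) in the crop, the pawl stands thrown back at about (187,110), and the platform is still raised. Next I'll move over the red bar with shut fingers.

{"fn": "carry_out", "kwargs": {
  "motion": "0.3 -0.06 0 -0.083; 0.6 -0.12 0 -0.083; 0.9 -0.2 0 -0.083; 1 -0.2 0 -0.083; 1 -0.2 0 -0.083; 1 -0.2 0 -0.083; 1 -0.2 0 -0.083; 1 -0.2 0 -0.083"
}}

```text
time: 31.05
tool_pos: [0.4733, -0.2105, 0.322]
ee_rot: [-3.141, -0.0, 1.422]
wrist_force: [-0.0, -0.7, 0.4]
width: 0.0008
finger_force: 0.0
```

{"fn": "carry_out", "kwargs": {
  "motion": "0.3 0.03 0 0; 0.6 0.06 0 0; 0.9 0.1 0 0; 1 0.1 0 0; 1 0.1 0 0; 1 0.1 0 0; 1 0.1 0 0; 1 0.1 0 0"
}}

```text
time: 31.85
tool_pos: [0.5101, -0.0644, 0.3225]
ee_rot: [-3.141, 0.0, 1.422]
wrist_force: [0.6, 0.2, -0.3]
width: 0.0003
finger_force: 0.0
```

{"fn": "carry_out", "kwargs": {
  "motion": "0.3 0.03 0 0; 0.6 0.06 0 0; 0.9 0.1 0 0; 1 0.1 0 0; 1 0.1 0 0; 1 0.1 0 0; 1 0.1 0 0; 1 0.1 0 0"
}}

```text
time: 32.65
tool_pos: [0.5469, 0.0817, 0.3228]
ee_rot: [3.141, 0.0, 1.422]
wrist_force: [-0.4, -0.7, -0.7]
width: 0.0005
finger_force: 0.0
```

{"fn": "carry_out", "kwargs": {
  "motion": "0.3 0.03 0 0; 0.5 0.06 0 0; 0.59 0.1 0 0; 0.59 0.1 0 0; 0.59 0.1 0 0; 0.59 0.1 0 0; 0.59 0.1 0 0; 0.59 0.1 0 0"
}}

```text
time: 33.45
tool_pos: [0.5746, 0.1679, 0.3229]
ee_rot: [3.141, -0.0, 1.423]
wrist_force: [0.2, -0.7, -0.3]
width: 0.0003
finger_force: 0.0
```

```bash
cat > tc.py <<'E'
from h import *
from bench import robot
o=robot.get_obs();p=o["tool_pos"];f=o["wrist_force"]
s=sf(p);print("tcp stand",s,"tip z",s[2]-14,"yaw",o["ee_rot"][2],"F stand",np.round([f[:2]@ex,f[:2]@ey,f[2]],2),"a~",np.arcsin((s[2]-14-99)/215),"w",o["width"],"t",o["time"])
E
python3 tc.py
```

```text
tcp stand [157.9  94.  322.9] tip z 308.9 yaw 1.4233166573070504 F stand [-0.7  -0.34 -0.27] a~ 1.3525519297001871 w 0.00029355559775832887 t 33.45
```

{"fn": "carry_out", "kwargs": {
  "motion": "0.015 0 0.1 0; 0.015 0 0.2 0; 0.015 0 0.3 0; 0.015 0 0.35 0; 0.015 0 0.38 0; 0.015 0 0.38 0; 0.015 0 0.38 0; 0.015 0 0.38 0"
}}

```text
time: 34.25
tool_pos: [0.5754, 0.171, 0.2666]
ee_rot: [3.14, -0.001, 1.425]
wrist_force: [0.5, -0.1, -0.7]
width: 0.0007
finger_force: 0.0
```

{"fn": "carry_out", "kwargs": {
  "motion": "0 0 0.01 0; 0 0 0.02 0; 0 0 0.03 0; 0 0 0.04 0; 0 0 0.05 0; 0 0 0.06 0; 0 0 0.07 0; 0 0 0.08 0"
}}

```text
time: 35.05
tool_pos: [0.5752, 0.1711, 0.2553]
ee_rot: [3.14, -0.001, 1.425]
wrist_force: [-2.1, 0.3, 7.3]
width: 0.0003
finger_force: 3.5
```

```bash
python3 tc.py
```

```text
tcp stand [161.2  94.  255.3] tip z 241.3 yaw 1.4247060807609642 F stand [-0.05  2.17  7.28] a~ 0.7232979044064929 w 0.0003415217256817085 t 35.05
```

{"fn": "carry_out", "kwargs": {
  "motion": "0.015 0 0.02 0; 0.03 0 0.04 0; 0.046 0 0.06 0; 0.062 0 0.08 0; 0.077 0 0.1 0; 0.092 0 0.12 0; 0.106 0 0.14 0; 0.12 0 0.16 0"
}}

```text
time: 35.85
tool_pos: [0.5779, 0.1899, 0.2322]
ee_rot: [3.139, -0.003, 1.425]
wrist_force: [-1.9, 0.8, 7.4]
width: -0.0
finger_force: 3.5
```

```bash
python3 tc.py
```

```text
tcp stand [180.1  94.  232.2] tip z 218.2 yaw 1.4254217344861217 F stand [0.48 1.99 7.41] a~ 0.5876642107579907 w -2.8083299800043767e-05 t 35.85
```

{"fn": "carry_out", "kwargs": {
  "motion": "0.013 0 0.021 0; 0.026 0 0.043 0; 0.039 0 0.065 0; 0.052 0 0.087 0; 0.064 0 0.109 0; 0.076 0 0.131 0; 0.088 0 0.153 0; 0.098 0 0.175 0"
}}

```text
time: 36.65
tool_pos: [0.5803, 0.2056, 0.2061]
ee_rot: [3.138, -0.005, 1.426]
wrist_force: [-2.1, 4.0, 7.6]
width: 0.0003
finger_force: 3.7
```

{"fn": "carry_out", "kwargs": {
  "motion": "0.01 0 0.023 0; 0.02 0 0.046 0; 0.03 0 0.07 0; 0.04 0 0.093 0; 0.049 0 0.117 0; 0.057 0 0.14 0; 0.065 0 0.163 0; 0.073 0 0.187 0"
}}

```text
time: 37.45
tool_pos: [0.582, 0.2176, 0.1783]
ee_rot: [3.138, -0.008, 1.427]
wrist_force: [-0.6, 6.5, 7.2]
width: 0.0002
finger_force: 3.6
```

```bash
python3 tc.py
```

```text
tcp stand [208.2  94.  178.3] tip z 164.3 yaw 1.4268401129017967 F stand [6.36 1.57 7.24] a~ 0.30859565400571065 w 0.00022309989919015673 t 37.45
```

{"fn": "carry_out", "kwargs": {
  "motion": "0.014 0 0.021 0; 0.028 0 0.042 0; 0.042 0 0.064 0; 0.05 0 0.086 0; 0.058 0 0.109 0; 0.065 0 0.131 0; 0.071 0 0.153 0; 0.075 0 0.175 0"
}}

```text
time: 38.25
tool_pos: [0.5833, 0.2261, 0.1497]
ee_rot: [3.141, -0.002, 1.425]
wrist_force: [-0.8, 1.5, 5.2]
width: 0.0002
finger_force: 2.5
```

```bash
python3 tc.py
```

```text
tcp stand [216.7  93.9 149.7] tip z 135.7 yaw 1.4249382970461912 F stand [1.38 1.05 5.17] a~ 0.1715376921552434 w 0.00023285323515909637 t 38.25
```

{"fn": "carry_out", "kwargs": {
  "motion": "0.003 0 0.02 0; 0.006 0 0.04 0; 0.009 0 0.06 0; 0.012 0 0.08 0; 0.014 0 0.1 0; 0.015 0 0.12 0; 0.015 0 0.135 0; 0.015 0 0.145 0"
}}

```text
time: 39.05
tool_pos: [0.5838, 0.2284, 0.1275]
ee_rot: [3.14, -0.002, 1.425]
wrist_force: [0.0, 4.2, 5.0]
width: 0.0006
finger_force: 2.4
```

{"fn": "carry_out", "kwargs": {
  "motion": "0 0 0.005 0; 0 0 0.01 0; 0 0 0.015 0; 0 0 0.02 0; 0 0 0.025 0; 0 0 0.028 0; 0 0 0.03 0; 0 0 0.03 0"
}}

```text
time: 39.85
tool_pos: [0.5836, 0.2273, 0.1227]
ee_rot: [3.141, 0.0, 1.424]
wrist_force: [0.3, 3.4, 4.4]
width: 0.0005
finger_force: 2.1
```

```bash
python3 tc.py
```

```text
tcp stand [218.   93.8 122.7] tip z 108.7 yaw 1.4244306182295712 F stand [3.38 0.22 4.4 ] a~ 0.0451315986431576 w 0.0005193646534690085 t 39.85
```

{"fn": "carry_out", "kwargs": {
  "motion": "0 0 0.003 0; 0 0 0.006 0; 0 0 0.01 0; 0 0 0.013 0; 0 0 0.016 0; 0 0 0.02 0; 0 0 0.02 0; 0 0 0.02 0"
}}

```text
time: 40.65
tool_pos: [0.5834, 0.2273, 0.1196]
ee_rot: [-3.142, 0.0, 1.424]
wrist_force: [2.8, 4.1, 4.7]
width: 0.0004
finger_force: 2.1
```

{"fn": "carry_out", "kwargs": {
  "motion": "0 0 0.003 0; 0 0 0.006 0; 0 0 0.01 0; 0 0 0.013 0; 0 0 0.016 0; 0 0 0.02 0; 0 0 0.02 0; 0 0 0.02 0"
}}

```text
time: 41.45
tool_pos: [0.5834, 0.2274, 0.1166]
ee_rot: [-3.141, 0.0, 1.424]
wrist_force: [1.9, 2.9, 3.5]
width: 0.0004
finger_force: 2.0
```

{"fn": "carry_out", "kwargs": {
  "motion": "0 0 0.003 0; 0 0 0.006 0; 0 0 0.01 0; 0 0 0.013 0; 0 0 0.016 0; 0 0 0.02 0; 0 0 0.02 0; 0 0 0.02 0"
}}

```text
time: 42.25
tool_pos: [0.5834, 0.2275, 0.1136]
ee_rot: [-3.141, -0.0, 1.425]
wrist_force: [1.2, 2.7, 4.5]
width: 0.0008
finger_force: 1.9
```

{"fn": "carry_out", "kwargs": {
  "motion": "0 0 0.003 0; 0 0 0.006 0; 0 0 0.01 0; 0 0 0.013 0; 0 0 0.016 0; 0 0 0.016 0; 0 0 0.016 0; 0 0 0.016 0"
}}

```text
time: 43.05
tool_pos: [0.5835, 0.2276, 0.1125]
ee_rot: [3.141, -0.0, 1.425]
wrist_force: [1.0, 2.4, 7.0]
width: 0.0005
finger_force: 3.9
```

{"fn": "carry_out", "kwargs": {
  "motion": "0 0 0.003 0; 0 0 0.006 0; 0 0 0.009 0; 0 0 0.011 0; 0 0 0.011 0; 0 0 0.011 0; 0 0 0.011 0; 0 0 0.011 0"
}}

```text
time: 43.85
tool_pos: [0.5835, 0.2276, 0.1124]
ee_rot: [3.14, -0.001, 1.425]
wrist_force: [-1.2, 2.3, 12.1]
width: 0.0006
finger_force: 6.1
```

```bash
python3 tc.py
```

```text
tcp stand [218.2  93.9 112.4] tip z 98.4 yaw 1.4246169775127082 F stand [ 2.06  1.52 12.07] a~ -0.002790701296753836 w 0.0005602380863002174 t 43.85
```

Firm push of 12 N on the posts: I'll hold it, then lift off straight up.

{"fn": "carry_out", "kwargs": {
  "motion": "0 0 0 0; 0 0 0 0; 0 0 0 0; 0 0 0 0; 0 0 0 0; 0 0 0 0; 0 0 0 0; 0 0 0 0"
}}

```text
time: 44.65
tool_pos: [0.5835, 0.2276, 0.1123]
ee_rot: [3.14, -0.001, 1.425]
wrist_force: [-1.5, 1.6, 11.4]
width: 0.0006
finger_force: 6.1
```

{"fn": "carry_out", "kwargs": {
  "motion": "0 0 0 0; 0 0 0 0; 0 0 0 0; 0 0 0 0; 0 0 -0.01 0; 0 0 -0.02 0; 0 0 -0.04 0; 0 0 -0.1 0"
}}

```text
time: 45.45
tool_pos: [0.5814, 0.2262, 0.1219]
ee_rot: [-3.135, 0.004, 1.424]
wrist_force: [0.0, 1.1, -0.6]
width: 0.0008
finger_force: 0.0
```

{"fn": "carry_out", "kwargs": {
  "motion": "0 0 -0.2 0; 0 0 -0.4 0; 0 0 -0.7 0; 0 0 -0.9 0; 0 0 -0.9 0; 0 0 -0.9 0; 0 0 -0.9 0; 0 0 -0.9 0"
}}

```text
time: 46.25
tool_pos: [0.5825, 0.2271, 0.2568]
ee_rot: [-3.137, 0.002, 1.424]
wrist_force: [1.0, -0.1, -0.0]
width: 0.0003
finger_force: 0.0
```

```bash
python3 - <<'E'
from h import *
from bench import snapshot
import cv2
# check without viewing: centroid of red bar in both views against the model at a=0
P=[*(O+.215*ex+.095*ey),.09]
for n in("top","side"):
    im=snapshot(n)["image"];u=proj(n,P);x,y=map(int,u);w=im[y-35:y+35,x-35:x+35].astype(int)
    m=(w[...,0]>110)&(w[...,1]<60)&(w[...,2]<60);yy,xx=np.nonzero(m);print(n,"pred",u,"red",xx.mean()+x-35,yy.mean()+y-35,len(xx))
    if n=="side":
        o=(im[...,0]>190)&(im[...,1]>70)&(im[...,1]<150)&(im[...,2]<50);yy,xx=np.nonzero(o[120:200,200:300]);print("pawl orange rows",yy.min()+120,yy.max()+120,"cols",xx.min()+200,xx.max()+200)
E
python3 tc.py
```

```text
top pred [181.41353508 171.10050382] red 213.5 151.0 2
side pred [201.721128   164.41595269] red 200.4 164.35555555555555 45
pawl orange rows 136 164 cols 238 246
tcp stand [217.8  94.6 257.6] tip z 243.60000000000002 yaw 1.4244836477782898 F stand [ 0.47 -0.49  0.9 ] a~ 0.7376601200222437 w 0.0002155431144441483 t 46.35
```

The side view's red bar lies where a level platform puts it, the pawl is still upright and back, and the arm is clear. Handing in.

```bash
python3 -c "
from bench import robot
print(robot.close_job())"
```

```text
the job is handed in; nothing more can be done
None
```

The job is handed in (the judge gave no verdict): the pawl was thrown back with the rod and pressed home at about 10 N, the rod laid back on its mat, and the platform pressed onto its posts at about 12 N for just over a second.

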